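Close a push-on lid with the ratchet-lever capping press

TASK

A pot stands in the nest of the blue capping press with its white lid only laid on. With the tip of the shut fingers press down the red thumb pad on the press lever, so that its ratchet pawl comes free of the teeth, and keeping the pad pressed push the lever on down, without forcing it, until the press has pushed the lid fully home on the pot. Then let go and move clear, leaving the lever down and the pot in its nest; lift nothing, and leave everything else on the table where it stands.

Things in the scene. Friction and masses are not known exactly. Their poses are not given: they have to be found in the camera images.
- press: blue bench arbor press fixed to the table: base 190 x 130 x 24 mm, head 240 mm high, its square ram up to 50 mm higher. Origin on the table under the base, 10 mm in front of the base's middle. Its own -x points out of its front, z up. The lever swings on its +y side, in a vertical plane 56 mm from the press's middle
- lever_axis (a point): point on the lever's horizontal hinge axis (pinion shaft, along the press's y), in the lever's middle plane, 195 mm above the table. Fixed. With the pawl not pressed the lever goes down 0.16 rad at most from its start, then locks on a tooth
- lever (a joint): angle of the steel lever, rad, grows as it goes down. At 0 it points out of the front of the press (-x) and 0.65 rad above level; 0.65 = level; starts at 0.08 to 0.30. The lid is home at about 0.90; solid stop at 0.93. It stays where it is left. With the pawl free, 7 to 10 N down at the thumb pad moves it, 2 N more while the lid goes on
- knob (a point): centre of the black ball knob, 34 mm across, at the lever's outer end, 235 mm from the axis. The lever is a bar 12 mm wide and 16 mm high
- thumb_pad (a point): centre of the top face of the flat red thumb pad, 46 mm along the lever, 28 mm wide, over the lever. It is part of the red pawl, which pivots on the lever's centreline 81 mm from the lever axis; at pawl = 0 this point is 69 mm farther out than the pivot and 30 mm above the centreline. Moves with lever and pawl. Own z = normal of the face, own -x outward along the lever
- pawl (a joint): angle of the red pawl against the lever, rad: 0 fully in; 0.22 pad pressed to its stop on the lever (sunk 16 mm); clear of the teeth from 0.16 on. At the start it may ride on a tooth and read up to 0.15. Spring return: 2 N at the pad to begin, 4 N at the stop, so the pad bottoms before the lever moves
- press_plate (a point): centre of the underside of the round plate (62 mm) on the ram. It sinks 3 mm for each 0.1 rad of the lever and meets the lid when the lever reads about 0.63
- lid (a joint): how far the white lid has been pushed down on the pot, m: 0 as laid on, 0.008 fully home. It stays where it is pushed
- pot: the pot in the press, clear with pink filling, 54 mm wide; with its lid (58 mm wide, 14 mm high) 70 mm tall as laid on and 62 mm closed. Loose. Origin at the centre of its underside, 24 mm above the table
- nest (a point): centre of the nest on the bed of the press, a low ring 8 mm high that keeps the pot under the ram; at the height of the pot's underside. Fixed
- done_pot_a: finished pot, already closed, of the same size as the pot in the press (58 mm wide over the lid, 62 mm tall), green inside, standing on the table near the press; origin at the centre of its underside; leave it alone
- done_pot_b: second finished pot, the same but pale yellow inside, near the first; leave it alone
- mould_tray: clear bluish mould tray with 20 domes, 200 x 150 x 21 mm; origin at the centre of its underside; leave it alone
- paint_brush: slim yellow paint brush lying on the table, 190 mm long, 12 mm wide; origin at mid-length on its underside; leave it alone
- cup: clear plastic cup, 76 mm wide at the rim, 85 mm tall; origin at the centre of its underside; leave it alone
- oil_bottle: amber bottle with black cap, 44 mm wide, 95 mm tall; origin at the centre of its underside; leave it alone
- soap_bar: purple bar of soap, 75 x 50 x 27 mm; origin at the centre of its underside; leave it alone
Mind the look-alikes: they are no part of the job. What is shaped like the pot but purple is not meant.

How it is judged:
On the way, in this order (a step that is already met when the one before it is completed fails the run):
1. the thumb pad is pressed and the pawl clear of the teeth while the lever is still up (value of joint pawl above 0.17 rad and value of joint lever below 0.5 rad), for 0.05 s.
2. the lever is pushed down and the lid is home (value of joint lever above 0.84 rad and value of joint lid above 0.0065 m), for 0.1 s.
At the end, for the whole second after the job is handed in: The lid is fully home (pushed down more than 6.5 of its 8 mm), the lever is down (beyond 0.82 rad) and still, and the pot stands upright and still within 6 mm of the middle of its nest (value of joint lid above 0.0065 m and value of joint lever above 0.82 rad and velocity of joint lever between -0.05 and 0.05 rad/s and horizontal distance between pot and nest below 0.006 m and angle between pot's own z axis and vertical below 0.06 rad and linear speed of pot below 0.02 m/s); the robot touches nothing.
It fails at once if the lever is raised to the top instead of pushed down (value of joint lever below 0.03 rad).
It fails at once if the pot is lifted out of its nest (z of pot in the frame of press above 0.032 m).
It fails at once if the lever or the press is forced (more than 60 N) (contact force between any of the fingers, the arm and press above 60 N).
It fails at once if something else on the table is moved more than 25 mm or lifted (distance of any of done_pot_a, done_pot_b, mould_tray, paint_brush, cup, oil_bottle, soap_bar from where it was at the start of the episode above 0.025 m).
It also fails if it takes over 38 s, if anything falls off the work surface, if the arm or the gripper's body presses on something with over 40 N, if the wrist force passes 120 N, or if a joint passes its speed limit or range.

ROBOT

A 6-joint arm with a two-finger parallel gripper is mounted at the origin on the work surface. World frame = base frame: x ahead of the robot, y to its left, z up, the work surface at z = 0. Lengths are in m, angles in rad, forces in N, time in s.
With the tool pointing down it reaches from about 0.25 to 0.775 m from the base axis. Payload 4 kg.
Tool frame: the origin (TCP) lies between the finger pads; the fingertips stand 14 mm ahead of it and the grasp point (between the pads) lies 5 mm behind it; z points along the fingers, y is the line along which they close (so a half turn about z gives the same grasp; the last joint's range is limited). The gripper opens to 94 mm and grips with 3 to 60 N. Pads are 16 mm wide; open, the fingers measure 119 mm over their backs; the gripper's body (75 mm by 177 mm) begins 78 mm behind the grasp point.
Start: joints at [1.058, 0.087, 1.371, -0, 1.684, -0.103], TCP at [0.219, 0.504, 0.22] pointing down, gripper open.
Joint ranges: [-3.1, 3.1], [-0.76, 2.03], [0.27, 2.55], [-1.08, 4.22], [0.17, 2.65], [-2.57, 2.57]. Speed limits (rad/s): [2.79, 2.79, 3.14, 3.14, 3.14, 3.14].

INTERFACE

Orientations are given as [roll, pitch, yaw] about the fixed x, y, z axes, in that order (R = Rz(yaw) Ry(pitch) Rx(roll)).
In Python, from bench import robot, snapshot gives the robot as it stands.
- The arm moves only by the tool carry_out, never from a script. Its argument "motion" is text: rows parted by semicolons, each of 4 numbers parted by spaces: the shift along the tool's x, y, z each as a share of 0.15 m, from -1 to 1, then the turn about the tool's z as a share of 180 degrees, from -1 to 1. A call has exactly 8 rows; each row is the pose to reach, as a shift and turn from the pose commanded when the call began, along the tool's axes at that moment, turning the shorter way round; what a row does not reach only later rows make up. A row lasts 1/10 s, in which the tool goes at most 50 mm and 8.59 degrees, less where a joint would pass 70% of its speed; a pose out of reach is approached as far as the arm can. A call with a number of a shift or a turn outside -1 to 1 is refused whole. A call with a gripper value outside its range is refused whole. "grip" is the opening, from -1 (shut) to 1 (fully open), set as the call begins (left out, the last holds). The fingers move at their own pace and stop on an object; the grip force is fixed at half the most. Time passes only in rows, so rows that repeat a pose let the fingers close, or fill a call up. It gives the time, the measured TCP pose, the force, the opening and the grip force at its end, in the units of the state.
- robot.get_obs(): the state, without advancing time (a new reading comes with each control period).
- snapshot(name): name is "scene" or "side" or "wrist"; returns a dict with "image" (480x640x3 uint8, red, green, blue), "fx", "fy", "cx", "cy" (pixels), "pose" (4x4, takes a point from camera to world coordinates); the wrist camera has in their place "hand_eye" (4x4, takes a point from camera to tool coordinates, whose origin is the TCP and whose axes are the flange's). Camera axes: x right, y up, looking along -z (the intrinsics and any distortion apply to the point x, -y, -z); pixel columns grow to the right and rows downward; lengths in m; the calibration is good to about 2 mm. A picture is of the moment at which its call begins: read the wrist's pose just before it. There is no depth.
- robot.close_job(): hands the job in; it is judged then, once.
The state is a dict: "time": time; "joint_positions": joint angles; "qvel": joint speeds; "joint_torque": joint torques, N m; "tool_pos": TCP position; "ee_rot": TCP orientation; "wrist_force": force on the tool from outside, world axes, zero at the start; "wrist_torque": the same for the moment, N m; "width": finger opening in m; "finger_force": force on a finger pad.
Only numpy, scipy, OpenCV 4.12 (cv2) and the standard library are available. Lean on these libraries where they do the work, as an engineer would, in place of code of your own. Each camera call takes 0.05 s, during which the arm holds its last target. There are 200 camera calls.

## Working session

There is one attempt and no reset: what is moved stays moved. The work goes in short steps, Python scripts to look and compute and a tool call to move; the robot and the scene stay as the last step left them, time stands still between calls to the robot, and variables do not carry over. Pictures are saved under pics/ and viewed, at most 10 in all, crops included, and the job is handed in when it is done.

Besides the shell and the picture viewer there is one more tool, called after "Emit:" by a JSON object that holds its "fn" and its "kwargs". carry_out: Moves the arm, as the interface text tells. Shift numbers are shares of 0.15 m and turn numbers shares of 180 degrees, none past 1 either way. Its arguments: {"type":"object","properties":{"motion":{"type":"string"},"grip":{"type":"number"}},"required":["motion"]}

```bash
mkdir -p pics
cat > h.py <<'E'
import numpy as np,cv2,json,pickle
from bench import robot,snapshot
def snap(n,f):
    o=robot.get_obs();s=snapshot(n);cv2.imwrite('pics/'+f+'.png',cv2.cvtColor(np.asarray(s['image']),cv2.COLOR_RGB2BGR))
    pickle.dump((o,s),open('pics/'+f+'.pkl','wb'));return o,s
def load(f): return pickle.load(open('pics/'+f+'.pkl','rb'))
def ray(s,u,v,P=None):
    P=s['pose'] if P is None else P;P=np.array(P)
    d=np.array([(u-s['cx'])/s['fx'],-(v-s['cy'])/s['fy'],-1.])
    return P[:3,3],P[:3,:3]@d
def proj(s,p,P=None):
    P=np.array(s['pose'] if P is None else P);q=P[:3,:3].T@(np.array(p)-P[:3,3])
    return s['cx']+s['fx']*q[0]/-q[2],s['cy']-s['fy']*q[1]/-q[2]
def onz(s,u,v,z):
    c,d=ray(s,u,v);return c+d*(z-c[2])/d[2]
def tri(rs):
    A=0;b=0
    for c,d in rs:
        d=d/np.linalg.norm(d);M=np.eye(3)-np.outer(d,d);A=A+M;b=b+M@c
    return np.linalg.solve(A,b)
E
python3 - <<'E'
from h import *
for n in('scene','side'):
    o,s=snap(n,n+'0');print(n,s.keys(),s['fx'],s['cx'],np.round(s['pose'],3))
print(o)
E
```

```text
scene dict_keys(['image', 'fx', 'fy', 'cx', 'cy', 'pose']) 434.50429410274 322.5047414661984 [[ 0.329 -0.549  0.768  1.365]
 [ 0.944  0.182 -0.274 -0.32 ]
 [ 0.011  0.816  0.578  0.812]
 [ 0.     0.     0.     1.   ]]
side dict_keys(['image', 'fx', 'fy', 'cx', 'cy', 'pose']) 557.3798449765768 320.61962080062756 [[ 0.872  0.333 -0.358  0.094]
 [-0.489  0.607 -0.626 -0.809]
 [ 0.009  0.722  0.692  1.091]
 [ 0.     0.     0.     1.   ]]
{'time': 0.05, 'joint_positions': array([ 1.05784822e+00,  8.79546487e-02,  1.37218326e+00, -1.05925183e-05,
        1.68359978e+00, -1.03093281e-01]), 'qvel': array([-0.00055624, -0.00058115, -0.00131452,  0.00047944,  0.00173004,
        0.0005494 ]), 'joint_torque': array([ 1.40616379e-03, -3.41539049e+01, -3.03593338e+01,  7.19616842e-02,
        3.05730896e-02, -9.99886424e-05]), 'tool_pos': array([0.2189216 , 0.50401254, 0.21834035]), 'ee_rot': array([-3.13945793e+00, -2.10274918e-04,  2.73173643e+00]), 'wrist_force': array([0.44456656, 0.85421538, 0.12744713]), 'wrist_torque': array([-0.01147791,  0.00999089, -0.02579731]), 'finger_force': 0.0, 'width': 0.09367203331631736}
```

View pics/scene0.png

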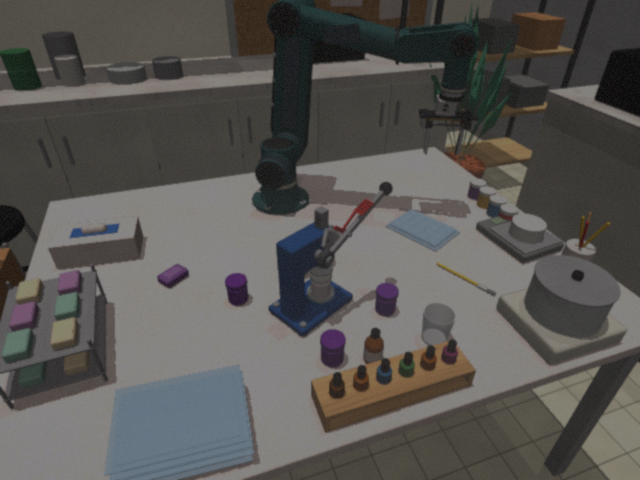

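View pics/side0.png

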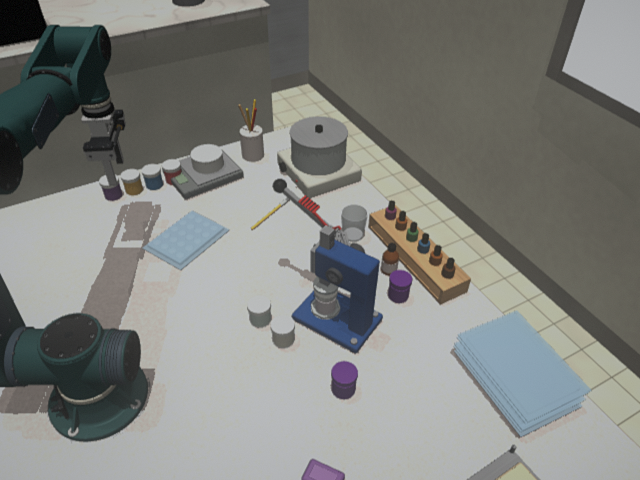

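The scene view shows the press near (312,300), its knob at (386,188) and the red pad at about (355,212). In the side view the knob is at (279,186) and the pad at (310,205). I'll enlarge both.

Run:
```python
from h import *
a=cv2.imread('pics/scene0.png')[170:340,260:400];b=cv2.imread('pics/side0.png')[170:360,250:400]
a=cv2.resize(a,None,fx=3,fy=3,interpolation=2);b=cv2.resize(b,None,fx=3,fy=3,interpolation=2)
c=np.zeros((570,870,3),np.uint8);c[:510,:420]=a;c[:570,420:]=b
c=cv2.convertScaleAbs(c[:,:800],alpha=1.5)
cv2.imwrite('pics/c0.png',c)
_,s=load('scene0');_,t=load('side0')
K=tri([ray(s,386,188),ray(t,279,186)]);print(K,proj(s,K),proj(t,K))
```

```text
[0.52458552 0.14373778 0.29421711] (np.float64(385.6669086795684), np.float64(188.4205372668634)) (np.float64(278.7735160706443), np.float64(185.48574086850738))
```

View pics/c0.png

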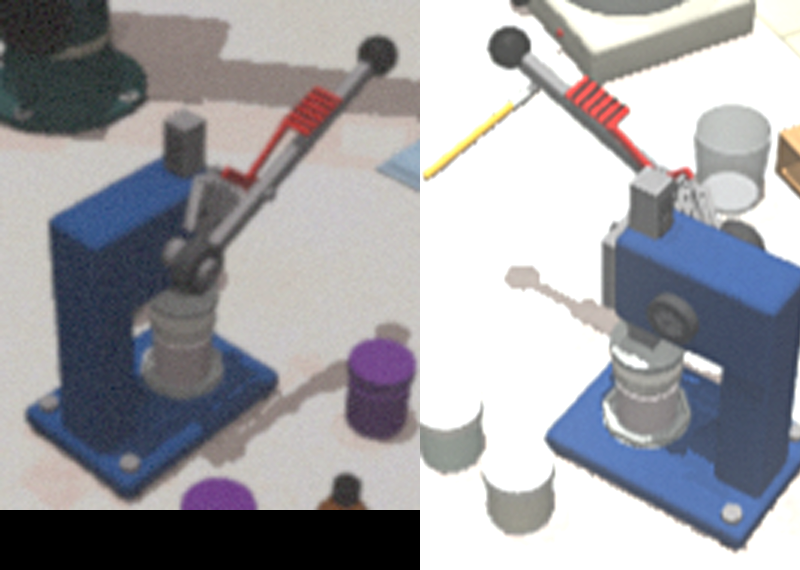

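The crop puts the knob at scene (385.7,188) and side (279.7,185.7). The ribbed pad is at scene (364.7,207) and side (309,204). Next I'll fit the press pose to these plus the base corners.

```bash
cat > fit.py <<'E'
from h import *
from scipy.optimize import least_squares
_,s=load('scene0');_,t=load('side0')
S=lambda u,v:(260+u/3,170+v/3)
T=lambda u,v:(250+(u-420)/3,170+v/3)
def pts(x):
    px,py,yaw,q,p,xa=x
    c,n=np.cos(yaw),np.sin(yaw)
    W=lambda a,b,z:np.array([px+c*a-n*b,py+n*a+c*b,z])
    A=0.65-q  # above level
    L=lambda r,h:W(xa-r*np.cos(A)-h*np.sin(A),56e-3,0.195+r*np.sin(A)-h*np.cos(A)*-1) 
    # h: perpendicular upward; outward dir (-cosA,sinA); up normal (sinA,cosA)
    L=lambda r,h:W(xa-r*np.cos(A)+h*np.sin(A),56e-3,0.195+r*np.sin(A)+h*np.cos(A))
    r=.081+.069*np.cos(p)+.030*np.sin(p);h=.030*np.cos(p)-.069*np.sin(p)
    return dict(W=W,axis=L(0,0),knob=L(.235,0),pad=L(r,h),fr=W(-.085,.065,.024),fl=W(-.085,-.065,.024),br=W(.105,.065,.024),bl=W(.105,-.065,.024))
obs=[(s,'knob',S(377,54),1),(t,'knob',T(509,47),1),(s,'pad',S(314,111),1),(t,'pad',T(598,103),1),
(s,'bl',S(30,410),.5),(s,'br',S(128,488),.5),(s,'fr',S(277,374),.5),(t,'fl',T(548,437),.5),(t,'bl',T(738,540),.5)]
def res(x):
    P=pts(x);r=[]
    for c,n,uv,w in obs: r+=list(w*(np.array(proj(c,P[n]))-uv))
    return np.array(r+[(x[4]-.07)*10,(x[5])*10])
if __name__=='__main__':
    for c,n,uv,w in obs:
        if n[1:] in 'lr': print(n,onz(c,*uv,.024))
    for y0 in np.arange(-3,3.1,1):
        f=least_squares(res,[.6,.0,y0,.2,.05,0]);print(round(f.cost,2),np.round(f.x,4))
        if y0==-3 or f.cost<b.cost:b=f
    print(np.round(b.fun,1));P=pts(b.x)
    for k in P:
        if k!='W':print(k,np.round(P[k],4))
    np.save('x.npy',b.x)
E
python3 fit.py
```

```text
bl [ 0.56113061 -0.17333556  0.024     ]
br [ 0.67217485 -0.11997317  0.024     ]
fr [0.58661433 0.04405432 0.024     ]
fl [ 0.46940734 -0.01908113  0.024     ]
bl [ 0.55141932 -0.18122764  0.024     ]
4.15 [ 0.5664 -0.0571 -1.0936  0.2118  0.1511  0.0175]
4.15 [ 0.5664 -0.0571 -1.0936  0.2118  0.1511  0.0175]
4.15 [ 0.5664 -0.0571 -1.0936  0.2118  0.1511  0.0175]
4.15 [ 0.5664 -0.0571 -1.0936  0.2118  0.1511  0.0175]
4.15 [ 0.5664 -0.0571 -1.0936  0.2118  0.1511  0.0175]
4.15 [ 0.5664 -0.0571 -1.0936  0.2118  0.1511  0.0175]
4.15 [ 0.5664 -0.0571  5.1896  0.2118  0.1511  0.0175]
[-0.2  0.7  0.1 -0.2 -0.6 -0.1 -0.6 -0.8 -1.5 -0.3 -0.1  0.1  0.6 -0.4
 -0.7 -1.1  0.9 -0.6  0.8  0.2]
axis [ 0.6242 -0.0469  0.195 ]
knob [0.5264 0.1421 0.2947]
pad [0.564  0.0695 0.2777]
fr [0.5851 0.0483 0.024 ]
fl [ 0.4696 -0.0114  0.024 ]
br [ 0.6724 -0.1205  0.024 ]
bl [ 0.5569 -0.1802  0.024 ]
```

Emit:
{"fn": "carry_out", "kwargs": {"motion": "-0.1 -0.05 -0.2 0.03; -0.3 -0.15 -0.4 0.06; -0.5 -0.25 -0.6 0.1; -0.7 -0.4 -0.75 0.14; -0.9 -0.5 -0.8 0.18; -1 -0.58 -0.8 0.218; -1 -0.58 -0.8 0.218; -1 -0.58 -0.8 0.218", "grip": -1}}

```text
time: 0.9
tool_pos: [0.3219, 0.3649, 0.3389]
ee_rot: [-3.141, -0.0, 2.048]
wrist_force: [-0.3, -0.2, 0.5]
width: 0.0332
finger_force: 0.0
```

```bash
cat > go.py <<'E'
import sys
from h import *
from scipy.spatial.transform import Rotation as Ro
def togo(target):
    o=robot.get_obs();R=Ro.from_euler('xyz',o['ee_rot'])
    return o,R.inv().apply(np.array(target)-o['tool_pos'])/.15
if __name__=='__main__':
    o,d=togo([float(a) for a in sys.argv[1:4]])
    print(o['time'],np.round(o['tool_pos'],4),np.round(o['ee_rot'],4),np.round(o['wrist_force'],1),'shares',np.round(d,3),'turn',(o['ee_rot'][2]-2.048)/np.pi)
E
python3 go.py .564 .0695 .34
```

```text
0.9 [0.3219 0.3649 0.3389] [-3.1406e+00 -5.0000e-04  2.0485e+00] [-0.3 -0.2  0.5] shares [-2.491  0.528 -0.009] turn 0.00015365751587431662
```

Emit:
{"fn": "carry_out", "kwargs": {"motion": "-0.15 0.05 -0.05 0; -0.3 0.15 -0.1 0; -0.45 0.25 -0.15 0; -0.6 0.35 -0.15 0; -0.75 0.45 -0.15 0; -0.9 0.53 -0.15 0; -1 0.53 -0.15 0; -1 0.53 -0.15 0"}}

```text
time: 1.7
tool_pos: [0.4616, 0.2677, 0.361]
ee_rot: [-3.14, -0.0, 2.047]
wrist_force: [-0.0, 0.4, 0.8]
width: 0.0007
finger_force: 0.0
```

Emit:
{"fn": "carry_out", "kwargs": {"motion": "-0.15 0 0 0; -0.3 0 0 0; -0.45 0 0 0; -0.6 0 0 0; -0.75 0 0 0; -0.9 0 0 0; -1 0 0 0; -1 0 0 0"}}

```text
time: 2.5
tool_pos: [0.5302, 0.1344, 0.3618]
ee_rot: [-3.141, -0.0, 2.046]
wrist_force: [0.2, 0.8, -0.4]
width: 0.0004
finger_force: 0.0
```

Emit:
{"fn": "carry_out", "kwargs": {"motion": "-0.1 0 0 0; -0.2 0 0 0; -0.3 0 0 0; -0.4 0 0 0; -0.49 0 0.05 0; -0.49 0 0.1 0; -0.49 0 0.15 0; -0.49 0 0.15 0"}}

```text
time: 3.3
tool_pos: [0.5632, 0.0697, 0.3374]
ee_rot: [-3.139, -0.002, 2.047]
wrist_force: [-0.3, -0.0, 0.8]
width: 0.0008
finger_force: 0.0
```

```bash
python3 go.py .564 .0695 .3
python3 - <<'E'
from h import *
a=snap('scene','s1');b=snap('side','t1')
a=cv2.imread('pics/s1.png')[120:290,260:400];b=cv2.imread('pics/t1.png')[130:290,230:370]
c=np.zeros((510,790,3),np.uint8);c[:,:]=0
a=cv2.resize(a,None,fx=2.8,fy=3,interpolation=2);b=cv2.resize(b,None,fx=2.8,fy=3,interpolation=2)
c[:510,:392]=a;c[:480,392:784]=b
cv2.imwrite('pics/c1.png',cv2.convertScaleAbs(c,alpha=1.4))
E
```

```text
3.3 [0.5632 0.0697 0.3374] [-3.1387e+00 -1.9000e-03  2.0473e+00] [-0.3 -0.   0.8] shares [-0.004  0.005  0.25 ] turn -0.00021616068596528736
```

View pics/c1.png

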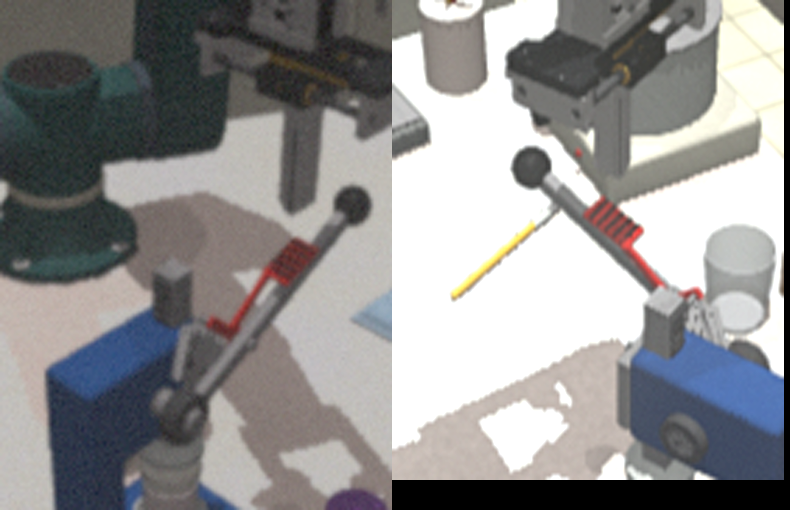

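The shut fingers hang right above the pad: in the scene crop the tip is at (296,205) over the pad at (293,262), and in the side crop at (612,175) over (613,222). Now I'll compute the arc.

```bash
cat > arc.py <<'E'
from fit import *
x=np.load('x.npy')
def tcp(q,p=.22):
    y=x.copy();y[3]=q;y[4]=p;P=pts(y)['pad'];tau=.65-q-p
    return P+[0,0,.014+.008*abs(np.tan(tau))]
if __name__=='__main__':
    from go import togo
    print('contact start',togo(tcp(x[3],x[4])))
    for q in [x[3],.3,.4,.5,.6,.63,.7,.75,.8,.85,.89,.93]:
        T=tcp(q);o,d=togo(T);print(round(q,3),np.round(T,4),np.round(d,3))
E
python3 arc.py
```

```text
contact start ({'time': 3.4, 'joint_positions': array([ 2.33617735e-02,  1.37346979e-01,  1.08025440e+00,  3.31098107e-04,
        1.92475192e+00, -4.53461957e-01]), 'qvel': array([ 0.00147746, -0.00547503, -0.01905193,  0.00064399,  0.00136951,
       -0.00019828]), 'joint_torque': array([-1.66601040e-01, -3.52894199e+01, -2.95405555e+01,  4.88659961e-02,
        3.54480569e-02,  2.31002878e-04]), 'tool_pos': array([0.56352064, 0.06988726, 0.3391322 ]), 'ee_rot': array([-3.14104499e+00, -6.12479629e-04,  2.04773453e+00]), 'wrist_force': array([ 0.11736594,  0.07361033, -0.26745187]), 'wrist_torque': array([-0.05179784,  0.00450307, -0.00054369]), 'finger_force': 0.0, 'width': 0.00031195792561098025}, array([-0.00395201,  0.0017842 ,  0.30059477]))
0.212 [0.5625 0.0723 0.2894] [0.017 0.002 0.332]
0.3 [0.5596 0.078  0.2765] [0.06  0.002 0.418]
0.4 [0.5569 0.0833 0.2613] [0.099 0.002 0.519]
0.5 [0.5548 0.0873 0.2468] [0.129 0.002 0.616]
0.6 [0.5535 0.0899 0.2323] [0.149 0.002 0.712]
0.63 [0.5532 0.0904 0.2279] [0.153 0.002 0.741]
0.7 [0.5528 0.0911 0.2177] [0.158 0.002 0.81 ]
0.75 [0.5527 0.0913 0.2103] [0.159 0.002 0.859]
0.8 [0.5529 0.091  0.203 ] [0.157 0.002 0.908]
0.85 [0.5532 0.0905 0.1957] [0.153 0.002 0.956]
0.89 [0.5535 0.0897 0.19  ] [0.148 0.002 0.995]
0.93 [0.554  0.0888 0.1842] [0.141 0.002 1.033]
```

Emit:
{"fn": "carry_out", "kwargs": {"motion": "0 0 0.08 0; 0 0 0.16 0; 0 0 0.22 0; 0 0 0.26 0; 0 0 0.29 0; 0.01 0 0.31 0; 0.02 0 0.33 0; 0.02 0 0.34 0"}}

```text
time: 4.2
tool_pos: [0.5623, 0.0728, 0.2897]
ee_rot: [3.14, -0.0, 2.048]
wrist_force: [-2.7, 1.9, 8.6]
width: 0.0006
finger_force: 4.0
```

```bash
python3 go.py .5569 .0833 .2613
```

```text
4.2 [0.5623 0.0728 0.2897] [ 3.1397e+00 -5.0000e-04  2.0478e+00] [-2.7  1.9  8.6] shares [ 0.079 -0.     0.19 ] turn -6.896468481980399e-05
```

Emit:
{"fn": "carry_out", "kwargs": {"motion": "0.01 0 0.02 0; 0.025 0 0.05 0; 0.04 0 0.08 0; 0.05 0 0.11 0; 0.06 0 0.14 0; 0.07 0 0.17 0; 0.08 0 0.19 0; 0.08 0 0.19 0"}}

```text
time: 5.0
tool_pos: [0.5564, 0.0843, 0.2615]
ee_rot: [3.14, -0.002, 2.049]
wrist_force: [-3.4, 4.4, 6.4]
width: 0.0005
finger_force: 3.0
```

```bash
python3 go.py .5535 .0899 .2323
python3 - <<'E'
from h import *
a=snap('scene','s2');b=snap('side','t2')
a=cv2.imread('pics/s2.png')[140:310,260:400];b=cv2.imread('pics/t2.png')[130:290,230:370]
c=np.zeros((510,790,3),np.uint8)
a=cv2.resize(a,None,fx=2.8,fy=3,interpolation=2);b=cv2.resize(b,None,fx=2.8,fy=3,interpolation=2)
c[:510,:392]=a;c[:480,392:784]=b
cv2.imwrite('pics/c2.png',cv2.convertScaleAbs(c,alpha=1.4))
E
```

```text
5.0 [0.5564 0.0843 0.2615] [ 3.1396e+00 -2.1000e-03  2.0486e+00] [-3.4  4.4  6.4] shares [ 0.042 -0.     0.195] turn 0.00020653795308887523
```

View pics/c2.png

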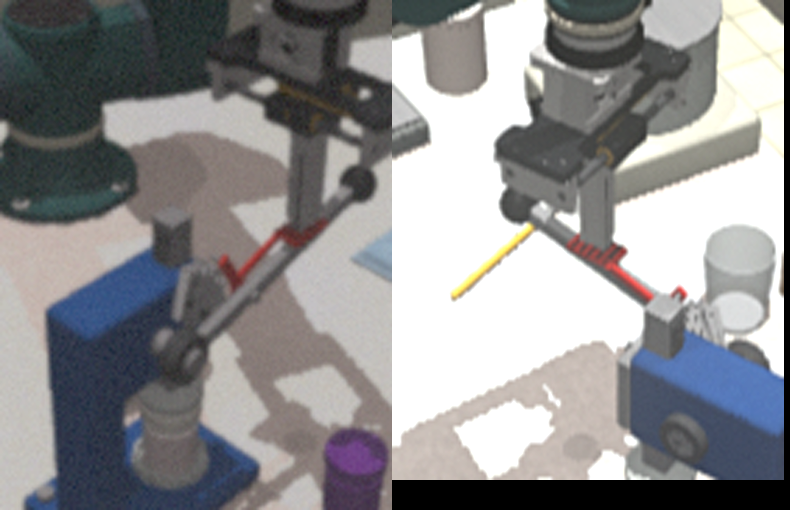

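The tip sits on the pressed pad (scene crop (305,230), side crop (598,245)). The pawl nose is clear of the teeth and the lever has come down with it, so I'll carry on along the arc.

Emit:
{"fn": "carry_out", "kwargs": {"motion": "0.01 0 0.03 0; 0.015 0 0.06 0; 0.02 0 0.09 0; 0.03 0 0.12 0; 0.035 0 0.15 0; 0.04 0 0.18 0; 0.045 0 0.21 0; 0.045 0 0.23 0"}}

```text
time: 5.9
tool_pos: [0.553, 0.0912, 0.227]
ee_rot: [3.139, -0.004, 2.049]
wrist_force: [-5.5, 6.3, 7.3]
width: 0.0006
finger_force: 4.8
```

```bash
python3 go.py .5529 .091 .203
```

```text
5.9 [0.553  0.0912 0.227 ] [ 3.1395 -0.0042  2.0491] [-5.5  6.3  7.3] shares [-0.002 -0.002  0.16 ] turn 0.00036508679202355664
```

Emit:
{"fn": "carry_out", "kwargs": {"motion": "0.01 0 0.02 0; 0.015 0 0.04 0; 0.02 0 0.06 0; 0.02 0 0.08 0; 0.02 0 0.10 0; 0.02 0 0.12 0; 0.02 0 0.14 0; 0.02 0 0.15 0"}}

```text
time: 6.7
tool_pos: [0.5525, 0.0925, 0.2048]
ee_rot: [3.139, -0.001, 2.048]
wrist_force: [-4.1, 2.2, 7.9]
width: 0.0002
finger_force: 4.5
```

```bash
python3 go.py .5535 .0897 .190
```

```text
6.7 [0.5525 0.0925 0.2048] [ 3.1391e+00 -9.0000e-04  2.0478e+00] [-4.1  2.2  7.9] shares [-0.02  -0.003  0.099] turn -7.608605898984155e-05
```

Emit:
{"fn": "carry_out", "kwargs": {"motion": "0 0 0.015 0; 0 0 0.03 0; 0 0 0.045 0; 0 0 0.06 0; -0.01 0 0.07 0; -0.01 0 0.08 0; -0.01 0 0.09 0; -0.01 0 0.095 0"}}

```text
time: 7.5
tool_pos: [0.553, 0.0915, 0.1904]
ee_rot: [3.139, -0.002, 2.048]
wrist_force: [-4.1, 2.8, 7.6]
width: 0.0005
finger_force: 4.4
```

```bash
python3 go.py .5535 .0897 .190
python3 - <<'E'
from h import *
from arc import x,pts
a,s=snap('scene','s3');b,t=snap('side','t3')
for q in(.8,.85,.9):
    y=x.copy();y[3]=q;k=pts(y)['knob'];print(q,np.array(proj(s,k)),np.array(proj(t,k)))
a=cv2.imread('pics/s3.png')[180:320,270:400];b=cv2.imread('pics/t3.png')[180:330,250:380]
c=np.zeros((450,790,3),np.uint8)
a=cv2.resize(a,None,fx=3,fy=3,interpolation=2);b=cv2.resize(b,None,fx=3,fy=3,interpolation=2)
c[:420,:390]=a;c[:450,390:780]=b
cv2.imwrite('pics/c3.png',cv2.convertScaleAbs(c,alpha=1.4))
E
```

```text
7.5 [0.553  0.0915 0.1904] [ 3.1395e+00 -1.8000e-03  2.0480e+00] [-4.1  2.8  7.6] shares [-0.012 -0.002  0.003] turn -1.2463545456430051e-05
0.8 [385.06069474 230.71786114] [275.76583011 225.61002093]
0.85 [384.19551159 234.59001255] [276.63053249 229.3363593 ]
0.9 [383.21319265 238.47909324] [277.66661042 233.07583048]
```

View pics/c3.png

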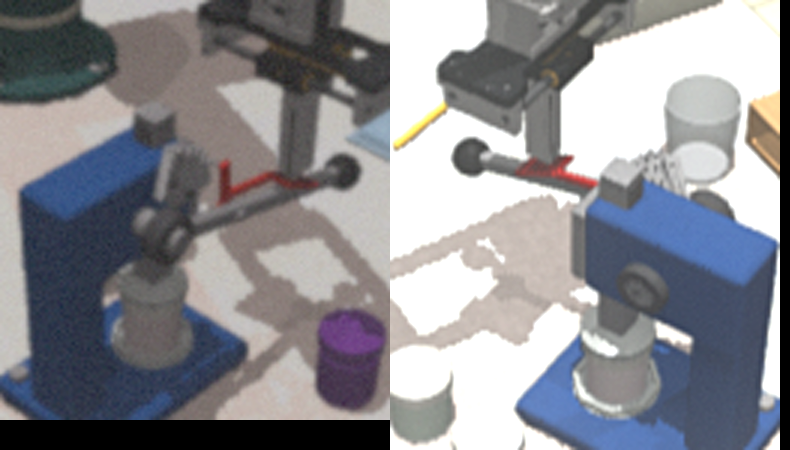

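The knob is at scene (384.7,237) and side (277.3,232.3), so the lever reads about 0.885. One small nudge more, then retreat.

Emit:
{"fn": "carry_out", "kwargs": {"motion": "0 0 0.005 0; 0 0 0.01 0; 0 0 0.015 0; 0 0 0.015 0; 0 0 0.015 0; 0 0 0.015 0; 0 0 0.015 0; 0 0 0.015 0"}}

```text
time: 8.4
tool_pos: [0.5531, 0.0912, 0.1882]
ee_rot: [3.139, -0.001, 2.048]
wrist_force: [-4.1, 3.2, 7.5]
width: 0.0006
finger_force: 4.2
```

Emit:
{"fn": "carry_out", "kwargs": {"motion": "0 0 -0.03 0; 0 0 -0.06 0; 0 0 -0.12 0; 0 0 -0.2 0; 0 0 -0.35 0; 0 0 -0.5 0; 0 0 -0.6 0; 0 0 -0.6 0"}}

```text
time: 9.2
tool_pos: [0.5545, 0.0896, 0.2795]
ee_rot: [3.137, 0.003, 2.046]
wrist_force: [0.5, -0.4, -1.2]
width: 0.0003
finger_force: 0.0
```

Run:
```python
from h import *
a,s=snap('scene','s4');b,t=snap('side','t4')
a=cv2.imread('pics/s4.png')[180:320,270:400];b=cv2.imread('pics/t4.png')[180:330,250:380]
c=np.zeros((450,790,3),np.uint8)
a=cv2.resize(a,None,fx=3,fy=3,interpolation=2);b=cv2.resize(b,None,fx=3,fy=3,interpolation=2)
c[:420,:390]=a;c[:450,390:780]=b
cv2.imwrite('pics/c4.png',cv2.convertScaleAbs(c,alpha=1.4))
```

```text
(no output)
```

View pics/c4.png

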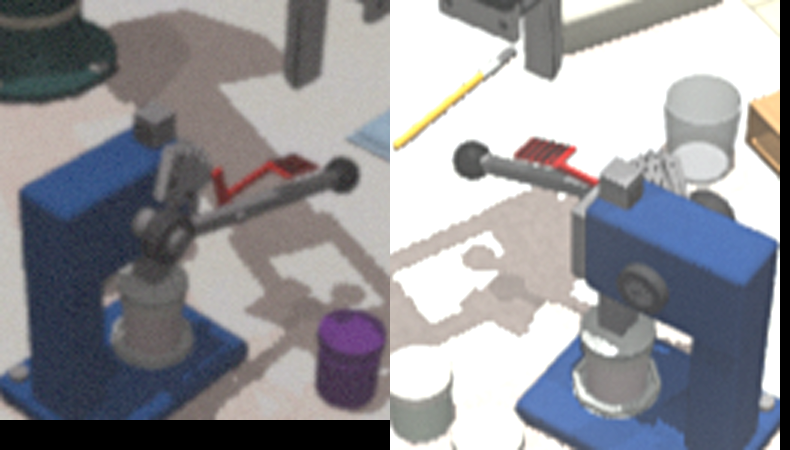

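The lever has stayed down with the knob at scene (384.7,238.3), about 0.90. The pawl has sprung back, the pot stands upright in its nest and the tool is clear.

```bash
python3 -c "
from bench import robot
print(robot.close_job())"
```

```text
the job is handed in; nothing more can be done
None
```

I handed the job in at about 9 s. By the camera images the lever is down at about 0.90 rad, so the lid should be fully home; the pot stands in its nest and the arm is clear. The hand-in returned no verdict.

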